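Unnest the sorting cups into their size rows and clamp the fence

ROBOT

A 6-joint arm with a two-finger parallel gripper is mounted at the origin on a cart in front of the work surface, level with it; the furniture and walls round the work are solid. World frame = base frame: x ahead of the robot, y to its left, z up, the work surface at z = 0. Lengths are in m, angles in rad, forces in N, time in s.
With the tool pointing down it reaches from about 0.35 to 0.975 m from the base axis. Payload 4.9 kg.
Tool frame: the origin (TCP) lies at the centre of the arm's flange, where the gripper is bolted on; the fingertips stand 173 mm ahead of it and the grasp point (between the pads) lies 155 mm ahead of it (ctrl.tips_ahead is the distance from the TCP to the fingertips, in m); z points along the fingers, y is the line along which they close (so a half turn about z gives the same grasp; the last joint's range is limited). The gripper opens to 85 mm and grips with 20 to 120 N. Pads are 22 mm wide; open, the fingers measure 114 mm over their backs; the gripper's body (76 mm by 85 mm) begins 54 mm behind the grasp point. The pads swing forward as they close: fully open they stand 13 mm farther back than shut.
Start: joints at [1.2, 0.053, 1.613, -0, 1.476, -0.119], TCP at [0.156, 0.605, 0.405] pointing down, gripper open.
Joint ranges: [-3.01, 3.01], [-1.01, 2.22], [0.06, 2.58], [-1.02, 4.17], [0.09, 2.62], [-3.14, 3.14]. Speed limits (rad/s): [2.57, 2.57, 3.14, 3.14, 3.14, 3.14].

INTERFACE

Orientations are given as a unit quaternion [w, x, y, z].
In Python, from rig import ctrl gives the robot as it stands.
- The arm moves only by the tool send_rows, never from a script. Its argument "moves" is a list of rows, each a list of 5 numbers: the finger opening in mm, from 0 to 85.4, then the shift along the tool's x, y, z in mm, then the turn about the tool's z in rad. A call has 1 to 12 rows; each row is the pose to reach, as a shift and turn from the pose commanded when the call began, along the tool's axes at that moment; what a row does not reach only later rows make up. A row lasts 1/12 s, in which the tool goes at most 41.7 mm and 7.16 degrees, less where a joint would pass 70% of its speed; a pose out of reach is approached as far as the arm can. A call with a gripper value outside its range is refused whole. The fingers move at their own pace and stop on an object; "grip_force" is the grip in N (left out, the last holds). Time passes only in rows, so rows that repeat a pose let the fingers close. It gives the time, the measured TCP pose, the force, the opening and the grip force at its end, in the units of the state.
- ctrl.state(): the state, without advancing time (a new reading comes with each control period).
- ctrl.capture(name): name is "scene" or "top"; returns a dict with "pixels" (400x640x3 uint8, red, green, blue), "camera_matrix" (3x3 intrinsics, pixels), "view" (4x4, takes a point from world to camera coordinates). Camera axes: x right, y down, z forward; pixel columns grow to the right and rows downward; lengths in m; the calibration is good to about 2 mm. A picture is of the moment at which its call begins. There is no depth.
- ctrl.sign_off(): hands the job in; it is judged then, once.
The state is a dict: "t": time; "q": joint angles; "qd": joint speeds; "joint_efforts": joint torques, N m; "tool_pos": TCP position; "eef_rot": TCP orientation; "wrist_force": force on the tool from outside, world axes, zero at the start; "moment": the same for the moment, N m; "finger_gap": opening from 0.0 (shut) to 1.0 (fully open); "gripper_force": force on a finger pad.
Only numpy, scipy, OpenCV 4.12 (cv2) and the standard library are available. Lean on these libraries where they do the work, as an engineer would, in place of code of your own. Each camera call takes 0.05 s, during which the arm holds its last target. There are 200 camera calls.

TASK

Turn the clamp knob anticlockwise to free the blue fence of the sorting rack and slide the fence fully back to the open end. Then take the nested metal cups apart and stand every cup upright on the rack in the row of its own size: wide cups in the broad row, medium in the middle row, slim in the narrow row. Last, slide the fence up until it just meets the nearest cup, leave it there and turn the knob clockwise until the fence is clamped.

Things in the scene. Friction and masses are not known exactly. Their poses are not given: they have to be found in the camera images.
- rack: Fixed grey rack. Origin under its base; x points away from the robot across the rows, y left along them. Base top (cups stand here) z 0.006; x -0.094..0.092, y -0.115..0.150. Rows between walls 3 mm thick, 10 mm high: narrow 42 mm (centre line x 0.066), middle 50 mm (0.017), broad 56 mm (-0.039). Backstop face at y -0.109, 22 mm high. White printed rings mark the rows. Rail at the near side.
- fence (a joint): Slide of the blue fence along the rack (m): 0 = fully back at the open (+y) end, grows to 0.13 as it slides towards the backstop (rack -y). About 2 N to slide when the clamp is free, held fast when clamped. It is moved by the clamp knob on its carriage. No spring.
- fence_mid (a point): Middle of the blue fence bar across the rows, axes as the rack. Bar 8 mm thick along y (its face to the cups lies 4 mm to -y of this point), 163 mm long, top 24 mm over the worktop, 4 mm above this point. Rack y of this point = 0.095 - joint fence.
- clamp_knob (a joint): Clamp knob on the fence's carriage (rad), axis upright: 0 = free (end stop), grows clockwise seen from above, 1.45 = end stop, clamped tight. Clamped from about 1.1 up, free below 0.3. Takes about 0.1 to 0.2 N m and stays where it is left.
- knob_grip (a point): Grip point of the clamp knob on its turning axis, half-way up its black bar grip: 44 mm long, 14 mm thick, 30 mm high (15 mm above and below). The bar lies along this point's x axis: at joint 0 that is the rack's x, clamped it lies nearly along the rail. At rack x -0.081, 30 mm to +y of the fence bar, 53 mm over the worktop.
- wide_cup_1_mid (a point): Centre (half-way up, on the axis) of wide cup 1: aluminium-grey open metal cup, 52 mm across the rim, 48 mm at the foot, 60 mm high, wall 2 mm, floor 4 mm; z is up when it stands upright. Stands on the worktop and carries the others of its nest; nested cups stick out 26 mm above the next one, with 2 mm of play round the foot.
- medium_cup_1_mid (a point): Centre (half-way up, on the axis) of medium cup 1: brass-yellow open metal cup, 44 mm across the rim, 40 mm at the foot, 82 mm high, wall 2 mm, floor 4 mm; z is up when it stands upright. Starts nested in the wide cup of the same number, its floor on that cup's floor; nested cups stick out 26 mm above the next one, with 2 mm of play round the foot.
- slim_cup_1_mid (a point): Centre (half-way up, on the axis) of slim cup 1: copper-red open metal cup, 36 mm across the rim, 32 mm at the foot, 104 mm high, wall 2 mm, floor 4 mm; z is up when it stands upright. Starts nested in the medium cup of the same number (if that is absent: in the wide cup, 48 mm sticking out, 6 mm of play); nested cups stick out 26 mm above the next one, with 2 mm of play round the foot. May be absent.
- wide_cup_2_mid (a point): Centre (half-way up, on the axis) of wide cup 2: aluminium-grey open metal cup, 52 mm across the rim, 48 mm at the foot, 60 mm high, wall 2 mm, floor 4 mm; z is up when it stands upright. Stands on the worktop and carries the others of its nest; nested cups stick out 26 mm above the next one, with 2 mm of play round the foot.
- medium_cup_2_mid (a point): Centre (half-way up, on the axis) of medium cup 2: brass-yellow open metal cup, 44 mm across the rim, 40 mm at the foot, 82 mm high, wall 2 mm, floor 4 mm; z is up when it stands upright. Starts nested in the wide cup of the same number, its floor on that cup's floor; nested cups stick out 26 mm above the next one, with 2 mm of play round the foot. May be absent.
- slim_cup_2_mid (a point): Centre (half-way up, on the axis) of slim cup 2: copper-red open metal cup, 36 mm across the rim, 32 mm at the foot, 104 mm high, wall 2 mm, floor 4 mm; z is up when it stands upright. Starts nested in the medium cup of the same number (if that is absent: in the wide cup, 48 mm sticking out, 6 mm of play); nested cups stick out 26 mm above the next one, with 2 mm of play round the foot. May be absent.

How it is judged:
On the way, in this order (a step that is already met when the one before it is completed fails the run):
1. the clamp is free (knob below 0.3 rad) and the fence is fully back (within 12 mm of its end) (value of joint clamp_knob below 0.3 rad and value of joint fence below 0.012 m), for 0.2 s.
2. every cup that is there stands upright on the rack in the row of its size, between backstop and fence (x of wide_cup_1_mid in the frame of rack between -0.047 and -0.031 m and y of each of wide_cup_1_mid, medium_cup_1_mid, slim_cup_1_mid, wide_cup_2_mid, medium_cup_2_mid, slim_cup_2_mid in the frame of rack above -0.109 m and y of each of wide_cup_1_mid, medium_cup_1_mid, slim_cup_1_mid, wide_cup_2_mid, medium_cup_2_mid, slim_cup_2_mid in the frame of fence below -0.012 m and z of wide_cup_1_mid in the frame of rack between 0.031 and 0.041 m and angle between each of wide_cup_1_mid, medium_cup_1_mid, slim_cup_1_mid, wide_cup_2_mid, medium_cup_2_mid, slim_cup_2_mid's own z axis and vertical below 0.1 rad and x of medium_cup_1_mid in the frame of rack between 0.008 and 0.026 m and z of medium_cup_1_mid in the frame of rack between 0.042 and 0.052 m and x of slim_cup_1_mid in the frame of rack between 0.057 and 0.075 m and z of slim_cup_1_mid in the frame of rack between 0.053 and 0.063 m and x of wide_cup_2_mid in the frame of rack between -0.047 and -0.031 m and z of wide_cup_2_mid in the frame of rack between 0.031 and 0.041 m and x of medium_cup_2_mid in the frame of rack between 0.008 and 0.026 m and z of medium_cup_2_mid in the frame of rack between 0.042 and 0.052 m and x of slim_cup_2_mid in the frame of rack between 0.057 and 0.075 m and z of slim_cup_2_mid in the frame of rack between 0.053 and 0.063 m), for 0.2 s.
At the end, for the whole second after the job is handed in: Every cup that is there stands upright (within 0.1 rad) on the rack's base plate in the row of its own size, between backstop and fence, at rest; the fence stands within 12 mm of the nearest cup and the knob is clamped (above 1.1 rad) (all of step 2 and linear speed of each of wide_cup_1, medium_cup_1, slim_cup_1, wide_cup_2, medium_cup_2, slim_cup_2 below 0.02 m/s and (y of any of wide_cup_1_mid, wide_cup_2_mid in the frame of fence above -0.041 m or y of any of medium_cup_1_mid, medium_cup_2_mid in the frame of fence above -0.037 m or y of any of slim_cup_1_mid, slim_cup_2_mid in the frame of fence above -0.033 m) and value of joint clamp_knob above 1.1 rad); the robot touches nothing.
Of medium_cup_2, slim_cup_1, slim_cup_2 only 1 to 3 are there at a start; the rules pass over those that are not, and their reading is None.
At some moment in a run one of wide_cup_1, wide_cup_2 may be knocked a few centimetres aside while the robot is not near it.
It also fails if it takes over 210 s, if anything falls off the work surface, if the arm or the gripper's body presses on something with over 40 N, if the wrist force passes 120 N, or if a joint passes its speed limit or range.

## Working session

There is one attempt and no reset: what is moved stays moved. The work goes in short steps, Python scripts to look and compute and a tool call to move; the robot and the scene stay as the last step left them, time stands still between calls to the robot, and variables do not carry over. Pictures are saved under pics/ and viewed, at most 14 in all, crops included, and the job is handed in when it is done.

Besides the shell and the picture viewer there is one more tool, called after ">>>" in YAML: its name, and indented under it one key for each argument. send_rows: Moves the arm, as the interface text tells. Its arguments: {"type":"object","properties":{"moves":{"type":"array","items":{"type":"array","items":{"type":"number"}}},"grip_force":{"type":"number"}},"required":["moves"]}

```bash
ls; mkdir -p pics
cat > h.py <<'E'
import numpy as np, cv2
from rig import ctrl
def cap(n):
    d=ctrl.capture(n); return d["pixels"],np.array(d["camera_matrix"]),np.array(d["view"])
def ray(K,V,u,v):
    R=V[:3,:3];t=V[:3,3]; o=-R.T@t; d=R.T@np.linalg.inv(K)@np.array([u,v,1.]); return o,d
def onz(K,V,u,v,z):
    o,d=ray(K,V,u,v); return o+d*(z-o[2])/d[2]
def proj(K,V,p):
    c=V[:3,:3]@np.asarray(p,float)+V[:3,3]; q=K@c; return q[:2]/q[2]
def save(n,img,s=1.25): cv2.imwrite(f"pics/{n}.png",cv2.resize(img[:,:,::-1],None,fx=s,fy=s))
E
python3 - <<'E'
from h import *
for n in("scene","top"):
    p,K,V=cap(n); save(n+"0",p); np.savez(n+"0.npz",p=p,K=K,V=V)
    print(n,K.round(1).tolist(),V.round(3).tolist())
s=ctrl.state();print(s)
E
```

```text
pics
scene [[395.1, 0.0, 316.8], [0.0, 395.1, 202.7], [0.0, 0.0, 1.0]] [[0.507, -0.862, 0.019, -0.219], [-0.599, -0.369, -0.711, 0.342], [0.619, 0.349, -0.703, 0.592], [0.0, 0.0, 0.0, 1.0]]
top [[389.7, 0.0, 318.7], [0.0, 389.7, 194.4], [0.0, 0.0, 1.0]] [[-0.006, -1.0, 0.013, 0.017], [-0.983, 0.004, -0.183, 0.502], [0.183, -0.014, -0.983, 0.835], [0.0, 0.0, 0.0, 1.0]]
{'t': 0.1, 'q': array([ 1.19999404e+00,  5.32920643e-02,  1.61417195e+00,  9.93558049e-06,
        1.47598154e+00, -1.18971746e-01]), 'qd': array([ 0.00054233,  0.00115942, -0.00316666, -0.0006012 , -0.00063116,
       -0.00024407]), 'joint_efforts': array([-8.70716781e-05, -3.94910789e+01, -3.71358669e+01, -1.48503382e-04,
        4.01643512e-03,  1.58439491e-05]), 'tool_pos': array([0.15562753, 0.60506031, 0.40357578]), 'eef_rot': array([-2.29411974e-04,  1.25583225e-01,  9.92082655e-01, -8.97609061e-04]), 'wrist_force': array([-0.10334598,  0.14402629,  0.12692406]), 'moment': array([-0.04545272,  0.00152928, -0.00581334]), 'gripper_force': 0.0, 'finger_gap': 1.0036729270970386}
```

View pics/scene0.png

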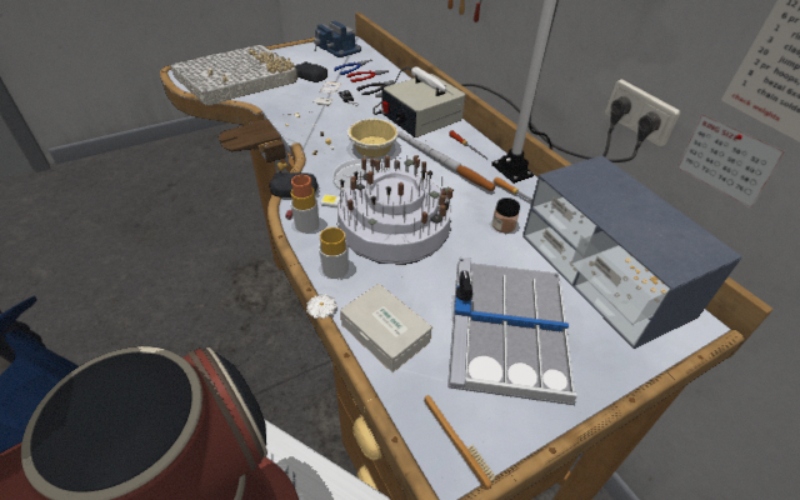

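View pics/top0.png

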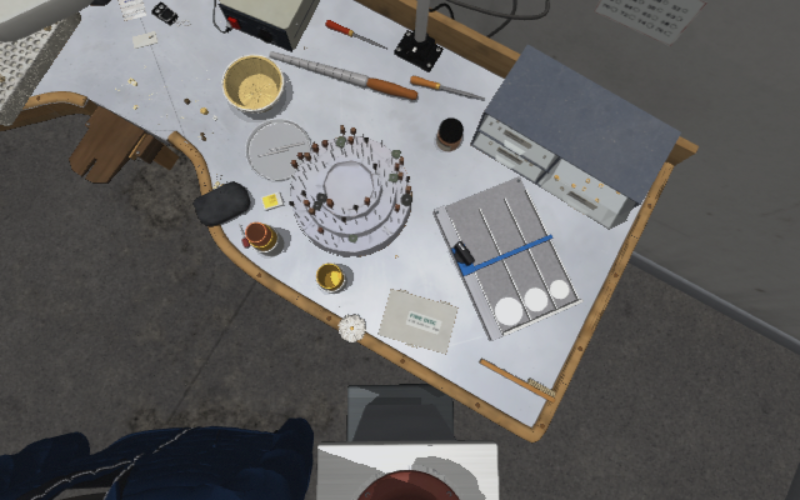

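Run:
```python
from h import *
d=np.load("top0.npz");e=np.load("scene0.npz")
a=cv2.resize(d["p"][130:280,335:475],None,fx=4,fy=4,interpolation=cv2.INTER_CUBIC)[:, :560]
b=cv2.resize(e["p"][130:230,220:290],None,fx=3,fy=3); c=cv2.resize(d["p"][165:245,185:285],None,fx=2.4,fy=2.4)
o=np.zeros((600,800,3),np.uint8);o[:600,:560]=a;o[:300,560:770]=b;o[300:492,560:800]=c
save("z1",o,1)
K,V,p=d["K"],d["V"],d["p"]
h=cv2.cvtColor(p,cv2.COLOR_RGB2HSV)
m=cv2.inRange(h,(100,150,60),(125,255,255));m[:, :300]=0;m[:130]=0;m[280:]=0
ys,xs=np.nonzero(m);P=np.array([onz(K,V,x,y,.024)[:2] for x,y in zip(xs,ys)],np.float32)
r=cv2.minAreaRect(P);print("fence",r,cv2.boxPoints(r).round(4).tolist())
m=cv2.inRange(h,(0,0,222),(179,25,255));m[:225]=0;m[265:]=0;m[:,:390]=0;m[:,465:]=0
for c in cv2.findContours(m,0,2)[0]:
    if cv2.contourArea(c)>60:
        C=np.array([onz(K,V,x,y,.006)[:2] for x,y in c[:,0]],np.float32); print(cv2.minEnclosingCircle(C),cv2.fitEllipse(c))
for n,f in(("t",d),("s",e)):
    h=cv2.cvtColor(f["p"],cv2.COLOR_RGB2HSV)
    for nm,lo,hi in(("brass",(18,120,60),(30,255,255)),("cop",(0,110,50),(14,255,255))):
        m=cv2.inRange(h,lo,hi)
        for c in cv2.findContours(m,0,2)[0]:
            if cv2.contourArea(c)>60: print(n,nm,cv2.boundingRect(c),cv2.contourArea(c))
```

```text
fence ((0.4834604859352112, -0.18197226524353027), (0.04957392066717148, 0.18756240606307983), 7.889681816101074) [[0.44600000977516174, -0.0925000011920929], [0.4717999994754791, -0.2782999873161316], [0.5209000110626221, -0.27149999141693115], [0.4950999915599823, -0.08569999784231186]]
((0.38166549801826477, -0.18864284455776215), 0.025037717074155807) ((406.7305908203125, 248.65626525878906), (20.017913818359375, 21.332256317138672), 149.520751953125)
((0.40287792682647705, -0.24027910828590393), 0.021100973710417747) ((428.5303955078125, 239.252197265625), (16.230131149291992, 17.859691619873047), 155.5636444091797)
((0.4209011197090149, -0.2855539321899414), 0.016989264637231827) ((447.0611267089844, 231.13540649414062), (13.274089813232422, 13.951169967651367), 116.05596160888672)
t brass (254, 211, 21, 21) 316.5
t brass (199, 180, 22, 20) 76.5
t brass (210, 156, 12, 10) 67.0
t cop (287, 377, 80, 23) 1128.5
t cop (194, 178, 23, 19) 282.0
t cop (56, 85, 59, 61) 1494.5
t cop (294, 63, 40, 17) 286.5
t cop (329, 61, 20, 10) 88.0
t cop (261, 16, 19, 12) 77.0
s brass (257, 182, 19, 22) 331.0
s brass (232, 150, 20, 18) 146.0
s cop (0, 355, 39, 45) 841.0
s cop (92, 279, 147, 121) 4737.0
s cop (233, 140, 16, 18) 221.5
s cop (366, 132, 30, 21) 188.0
s cop (176, 95, 48, 26) 327.0
```

View pics/z1.png

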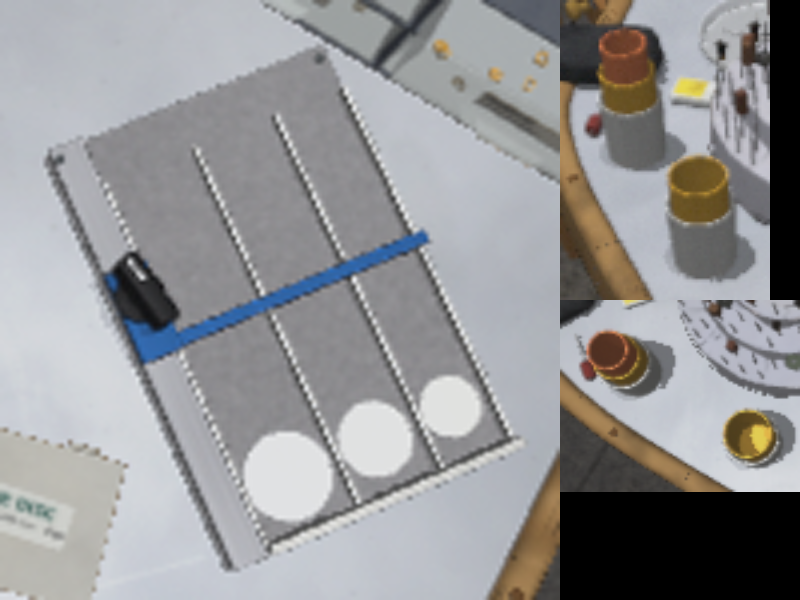

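```bash
cat >> h.py <<'E'
def tri(a,b):
    (o1,d1),(o2,d2)=a,b; d1=d1/np.linalg.norm(d1);d2=d2/np.linalg.norm(d2)
    s=np.linalg.lstsq(np.c_[d1,-d2],o2-o1,rcond=None)[0]; p,q=o1+s[0]*d1,o2+s[1]*d2
    return (p+q)/2,np.linalg.norm(p-q)
E
python3 - <<'E'
from h import *
d=np.load("top0.npz");e=np.load("scene0.npz")
K,V=d["K"],d["V"]; k,v=e["K"],e["V"]
T=lambda u,w,z:onz(K,V,335+u/4-.4,130+w/4-.4,z)[:2]
for z,q in((.016,[(195,150),(357,503),(276,115),(440,468),(343,88),(510,438)]),(.024,[(175,350),(428,238),(183,333),(424,233)]),(.006,[(50,158),(232,570),(328,58)]),(.028,[(268,548),(518,440)])):
    P=[T(*x,z) for x in q]
    for i in range(0,len(P)-1,2): D=P[i+1]-P[i];print(z,P[i].round(4),P[i+1].round(4),np.degrees(np.arctan2(D[1],D[0])).round(2),np.linalg.norm(D).round(4))
    if len(P)%2: print(P[-1])
for a,b,z in(((205.8,186.7),(241.3,144.3),.112),((264.2,220.8),(266.3,188),.086)):
    print(tri(ray(K,V,*a),ray(k,v,*b)),onz(K,V,*a,z),onz(k,v,*b,z))
E
```

```text
0.016 [ 0.5734 -0.1403] [ 0.3656 -0.2254] -157.74 0.2245
0.016 [ 0.5948 -0.1896] [ 0.3851 -0.2742] -158.01 0.2261
0.016 [ 0.6114 -0.2306] [ 0.4021 -0.3158] -157.87 0.226
0.024 [ 0.4529 -0.123 ] [ 0.518  -0.2732] -66.56 0.1638
0.024 [ 0.4627 -0.1279] [ 0.521  -0.2711] -67.84 0.1546
0.006 [ 0.5713 -0.0549] [ 0.3284 -0.1543] -157.73 0.2624
[ 0.63342608 -0.22536468]
0.028 [ 0.3407 -0.1706] [ 0.4001 -0.3157] -67.73 0.1568
(array([0.5068755 , 0.24981634, 0.11497687]), np.float64(0.0006738484701349481)) [0.5072868 0.2509182 0.112    ] [0.51008288 0.25234077 0.112     ]
(array([0.43761289, 0.13079416, 0.08958494]), np.float64(0.0005994094415763278)) [0.43821783 0.13100995 0.086     ] [0.44048123 0.13353229 0.086     ]
```

```bash
cat >> h.py <<'E'
YAW=np.radians(-67.9); RX=np.array([np.cos(YAW),np.sin(YAW)]); RY=np.array([-RX[1],RX[0]]); O=np.array([.4678,-.1955])
def rk(x,y): return O+x*RX+y*RY
def inrk(p): return np.array([(p-O)@RX,(p-O)@RY])
def plan(xy,zg,psi=None):
    from scipy.spatial.transform import Rotation as Q
    s=ctrl.state(); w,a,b,c=s["eef_rot"]; R=Q.from_quat([a,b,c,w]).as_matrix()
    D=R.T@(np.array([*xy,zg+.155])-s["tool_pos"]); now=np.degrees(np.arctan2(R[1,1],R[0,1]))
    t=0 if psi is None else (now-psi+180)%360-180
    print("shift mm",(D*1000).round(1),"turn rad",round(np.radians(t),3),"psi",round(now,1),"q6",s["q"][5].round(2),"t",s["t"])
E
python3 - <<'E'
from h import *
d=np.load("top0.npz");e=np.load("scene0.npz")
k=rk(-.081,.048);print(k)
for f in(d,e):
    h=cv2.cvtColor(f["p"],cv2.COLOR_RGB2GRAY); u,v=proj(f["K"],f["V"],[*k,.053]); print(u,v)
    x,y=int(u)-25,int(v)-25; m=(h[y:y+50,x:x+50]<45).astype(np.uint8)
    n,l,s,c=cv2.connectedComponentsWithStats(m); i=1+s[1:,4].argmax(); print(c[i]+[x,y],s[i])
plan(k,.25,-61)
E
```

```text
[ 0.48179921 -0.10239242]
370.8584059407195 202.66825641767036
[370.58333333 203.93518519] [ 18  16  16  20 108]
372.23283078612326 228.78806409968598
[371.3030303  231.16161616] [ 18  15  13  24 198]
shift mm [-4.922e+02 -6.039e+02 -4.000e-01] turn rad 2.384 psi 75.6 q6 -0.12 t 0.1
```

>>> send_rows:
  moves:
    - [85,-20,-25,0,0.1]
    - [85,-41,-50,0,0.2]
    - [85,-62,-75,0,0.3]
    - [85,-82,-101,0,0.4]
    - [85,-103,-126,0,0.5]
    - [85,-123,-151,0,0.6]
    - [85,-144,-176,0,0.7]
    - [85,-164,-201,0,0.8]
    - [85,-185,-226,0,0.9]
    - [85,-205,-252,0,1.0]
    - [85,-226,-277,0,1.1]
    - [85,-246,-302,0,1.2]

```text
t: 1.1
tool_pos: [0.3188, 0.25, 0.4043]
eef_rot: [0.0, 0.666, 0.746, -0.0]
wrist_force: [0.7, 0.5, 0.1]
finger_gap: 0.997
gripper_force: 0.0
```

```bash
python3 -c "
from h import *
plan(rk(-.081,.048),.25,-61)"
```

```text
shift mm [-368.7  121.7   -0.7] turn rad 1.179 psi 6.6 q6 0.37 t 1.1
```

>>> send_rows:
  moves:
    - [85,-31,10,0,0.1]
    - [85,-62,20,0,0.2]
    - [85,-92,30,0,0.3]
    - [85,-123,41,0,0.4]
    - [85,-154,51,0,0.5]
    - [85,-185,61,0,0.6]
    - [85,-215,71,0,0.7]
    - [85,-246,81,0,0.8]
    - [85,-277,91,0,0.9]
    - [85,-308,102,0,1.0]
    - [85,-338,112,0,1.1]
    - [85,-369,122,0,1.18]

```text
t: 2.1
tool_pos: [0.4839, -0.102, 0.4041]
eef_rot: [-0.0, 0.968, 0.25, -0.0]
wrist_force: [0.2, 0.0, 0.2]
finger_gap: 0.992
gripper_force: 0.0
```

>>> send_rows:
  moves:
    - [60,0,0,30,0]
    - [50,0,0,60,0]
    - [50,0,0,90,0]
    - [50,0,0,110,0]
    - [50,0,0,120,0]
    - [50,0,0,120,0]

```text
t: 2.6
tool_pos: [0.4825, -0.1, 0.2814]
eef_rot: [-0.002, 0.968, 0.252, -0.003]
wrist_force: [-0.3, -0.9, 0.8]
finger_gap: 0.584
gripper_force: 0.0
```

```bash
python3 -c "
from h import *
plan(rk(-.081,.048),.058,-61)
p,K,V=cap('scene');q,K,V=cap('top')
save('k1',np.hstack([cv2.resize(p[150:300,300:450],(400,400)),cv2.resize(q[130:280,310:460],(400,400))]),1)"
```

```text
shift mm [-1.5  2.1 68.4] turn rad 0.004 psi -60.8 q6 0.71 t 2.6
```

View pics/k1.png

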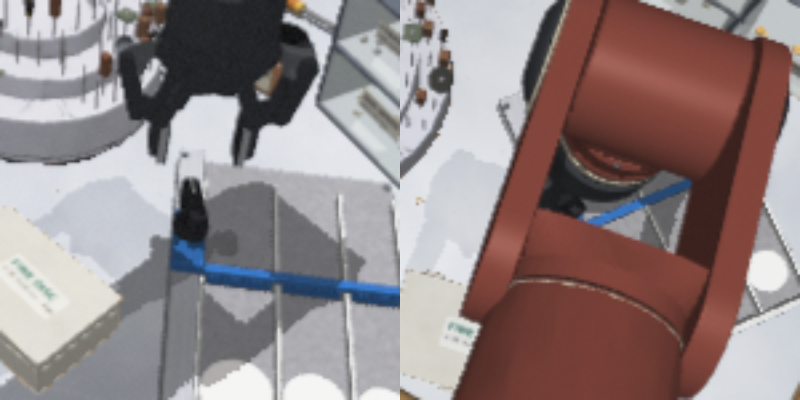

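The gripper straddles the black knob (scene crop about (190,210)), its fingers clear on either side. I can descend and grip.

>>> send_rows:
  moves:
    - [50,0,1,20,0]
    - [50,-1,2,40,0]
    - [50,-1,2,55,0]
    - [50,-1,2,65,0]
    - [50,-1,2,68,0]
    - [50,-1,2,68,0]
    - [10,-1,2,68,0]
    - [10,-1,2,68,0]
    - [10,-1,2,68,0]
    - [10,-1,2,68,0]
    - [10,-1,2,68,0]
    - [10,-1,2,68,0]
  grip_force: 40

```text
t: 3.7
tool_pos: [0.4842, -0.1019, 0.2183]
eef_rot: [-0.001, 0.968, 0.252, 0.001]
wrist_force: [-2.7, 4.8, 6.6]
finger_gap: 0.153
gripper_force: 38.9
```

>>> send_rows:
  moves:
    - [8,0,0,0,-0.12]
    - [8,0,0,0,-0.24]
    - [8,0,0,0,-0.36]
    - [8,0,0,0,-0.48]
    - [8,0,0,0,-0.6]
    - [8,0,0,0,-0.72]
    - [8,0,0,0,-0.84]
    - [8,0,0,0,-0.96]
    - [8,0,0,0,-1.08]
    - [8,0,0,0,-1.2]
    - [8,0,0,0,-1.32]
    - [8,0,0,0,-1.42]

```text
t: 4.7
tool_pos: [0.4835, -0.101, 0.2179]
eef_rot: [-0.003, 0.567, 0.823, 0.002]
wrist_force: [-6.4, 10.8, 10.5]
finger_gap: 0.153
gripper_force: 39.4
```

```bash
python3 -c "
from h import *
plan(rk(-.081,.125),.063,22.1);print(ctrl.state()['moment'])
p,K,V=cap('scene')
save('k2',cv2.resize(p[150:300,300:450],(400,400)),1)"
```

```text
shift mm [ 1.  74.9 -0.1] turn rad -0.022 psi 20.9 q6 -0.72 t 4.7
[ 1.83226588  1.19768393 -0.07849194]
```

View pics/k2.png

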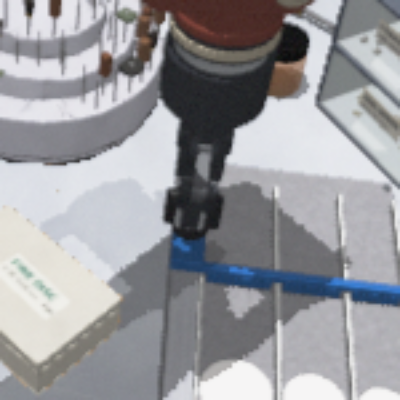

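The gripper holds the knob, with its closing line now along the rail, and the fence hasn't moved. Next I slide it back.

>>> send_rows:
  moves:
    - [8,0,0,0,-0.04]
    - [8,0,8,0,-0.04]
    - [8,0,18,0,-0.04]
    - [8,0,28,0,-0.04]
    - [8,0,38,0,-0.04]
    - [8,0,48,0,-0.04]
    - [8,0,58,0,-0.04]
    - [8,0,66,0,-0.04]
    - [8,0,72,0,-0.04]
    - [8,0,76,0,-0.04]
    - [8,0,78,0,-0.04]
    - [8,0,78,0,-0.04]

```text
t: 5.75
tool_pos: [0.5556, -0.0725, 0.2179]
eef_rot: [-0.007, 0.553, 0.833, 0.001]
wrist_force: [-15.2, 13.6, 17.1]
finger_gap: 0.157
gripper_force: 40.5
```

```bash
python3 -c "
from h import *
plan(rk(-.081,.125),.063,22.1);print(ctrl.state()['moment'])"
```

```text
shift mm [ 0.1 -2.6 -0.1] turn rad 0.013 psi 22.8 q6 -0.66 t 5.75
[ 2.35189345  2.49988574 -0.3608815 ]
```

>>> send_rows:
  moves:
    - [40,0,0,0,0]
    - [40,0,0,0,0]
    - [45,0,0,0,0]
    - [45,0,0,0,0]
    - [45,0,0,-20,0]
    - [45,0,0,-60,0]
    - [45,0,0,-100,0]
    - [45,0,0,-140,0]
    - [45,0,0,-170,0]

```text
t: 6.5
tool_pos: [0.557, -0.0756, 0.3908]
eef_rot: [0.002, 0.553, 0.833, 0.001]
wrist_force: [1.5, -0.4, 0.7]
finger_gap: 0.527
gripper_force: 0.0
```

>>> send_rows:
  moves:
    - [70,30,0,-10,0]
    - [70,65,0,-20,0]
    - [70,105,0,-20,0]
    - [70,145,0,-20,0]
    - [70,180,0,-20,0]
    - [70,200,0,-20,0]
    - [70,200,0,-20,0]

```text
t: 7.08
tool_pos: [0.4778, 0.1116, 0.4069]
eef_rot: [-0.0, 0.551, 0.834, 0.001]
wrist_force: [0.3, -0.6, -0.2]
finger_gap: 0.822
gripper_force: 0.0
```

Run:
```python
from h import *
p,K,V=cap('scene');q,k,v=cap('top')
save('k3',np.hstack([cv2.resize(p[130:330,220:420],(400,400)),cv2.resize(q[90:290,260:460],(400,400))]),1)
np.savez('s1.npz',p=p,K=K,V=V);np.savez('t1.npz',p=q,K=k,V=v)
plan([.5073,.250],.2,22.1)
```

```text
shift mm [118.6  80.9  51.8] turn rad 0.015 psi 22.9 q6 -0.33 t 7.1833
```

View pics/k3.png

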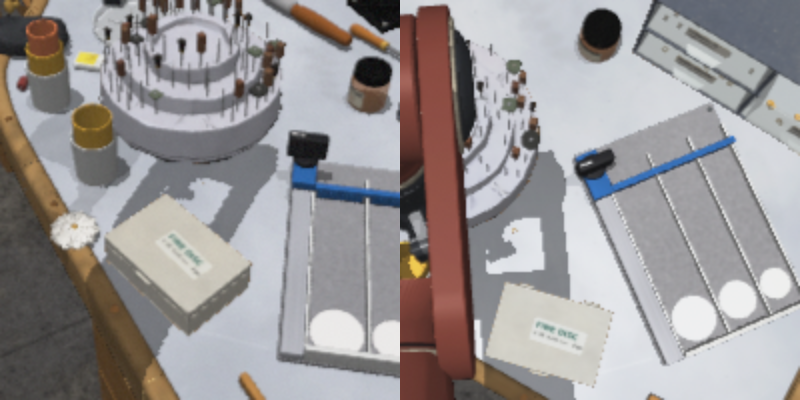

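```bash
cat >> h.py <<'E'
COL={"slim":((0,110,50),(14,255,255)),"med":((16,110,50),(32,255,255))}
def rim(img,K,V,box,kind,z,r):
    m=cv2.inRange(cv2.cvtColor(img,cv2.COLOR_RGB2HSV),*COL[kind]); x0,y0,x1,y1=box
    m=m[y0:y1,x0:x1]; n,l,s,c=cv2.connectedComponentsWithStats(m); i=1+s[1:,4].argmax(); x,y,w,h,a=s[i]
    u,v=x0+x+w/2-.5,y0+y-.5; f=onz(K,V,u,v,z); o=ray(K,V,u,v)[0]; d=(f-o)[:2]; d/=np.linalg.norm(d)
    return (f[:2]-r*d).round(4),s[i]
E
python3 - <<'E'
from h import *
f=np.load('s1.npz');t=np.load('t1.npz')
print("slimA",rim(f['p'],f['K'],f['V'],(228,135,260,190),"slim",.112,.018))
print("medB",rim(f['p'],f['K'],f['V'],(250,175,285,215),"med",.086,.022))
t0=np.load('top0.npz');print("medB top0",rim(t0['p'],t0['K'],t0['V'],(250,205,280,240),"med",.086,.022))
h=cv2.cvtColor(t['p'],cv2.COLOR_RGB2HSV);m=cv2.inRange(h,(100,150,60),(125,255,255));m[:,:340]=0
ys,xs=np.nonzero(m);P=np.array([inrk(onz(t['K'],t['V'],x,y,.024)[:2]) for x,y in zip(xs,ys)]);P=P[P[:,0]>-.03];print("fence y",P.mean(0))
print("stand",onz(t0['K'],t0['V'],350/1.25,190/1.25,.05))
plan([.508,.251],.2,22.1)
E
```

```text
slimA (array([0.5115, 0.2525]), array([  5,   5,  17,  18, 252], dtype=int32))
medB (array([0.4397, 0.1334]), array([  6,   7,  20,  22, 373], dtype=int32))
medB top0 (array([0.4439, 0.1183]), array([  3,   6,  22,  21, 352], dtype=int32))
fence y [0.02918051 0.09613909]
stand [0.60091724 0.1024543  0.05      ]
shift mm [119.3  81.9  51.8] turn rad 0.015 psi 22.9 q6 -0.33 t 7.1833
```

>>> send_rows:
  moves:
    - [60,30,21,5,0]
    - [60,60,42,15,0]
    - [60,90,63,30,0]
    - [60,112,78,45,0]
    - [60,120,83,50,0]
    - [60,120,83,52,0.01]
    - [60,120,83,52,0.01]

```text
t: 7.77
tool_pos: [0.5095, 0.2508, 0.354]
eef_rot: [-0.0, 0.558, 0.83, -0.001]
wrist_force: [0.4, -0.2, 0.2]
finger_gap: 0.699
gripper_force: 0.0
```

Run:
```python
from h import *
p,K,V=cap('scene')
save('a1',cv2.resize(p[80:210,190:320],(520,520)),1)
plan([.509,.2515],.108,22.1)
```

```text
shift mm [ 1.2 -0.  91.9] turn rad 0.002 psi 22.2 q6 -0.06 t 7.8167
```

View pics/a1.png

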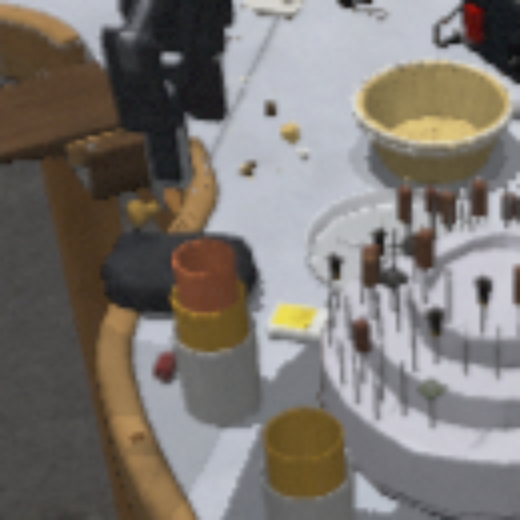

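The copper rim is at crop (205,255), and the open fingers are above and to its left as the oblique view would show them. I'm going down.

>>> send_rows:
  moves:
    - [60,1,0,15,0]
    - [60,1,0,35,0]
    - [60,1,0,55,0]
    - [60,1,0,72,0]
    - [60,1,0,84,0]
    - [60,1,0,91,0]
    - [60,1,0,92,0]
    - [30,1,0,92,0]
    - [30,1,0,92,0]
    - [30,1,0,92,0]
    - [30,1,0,92,0]
    - [30,1,0,92,0]
  grip_force: 25

```text
t: 8.82
tool_pos: [0.5092, 0.2531, 0.2643]
eef_rot: [0.001, 0.557, 0.83, 0.001]
wrist_force: [-0.5, 0.2, 3.7]
finger_gap: 0.401
gripper_force: 25.3
```

>>> send_rows:
  moves:
    - [30,0,0,-5,0]
    - [30,0,0,-15,0]
    - [30,0,0,-30,0]
    - [30,0,0,-48,0]
    - [30,0,0,-68,0]
    - [30,0,0,-90,0]
    - [30,0,0,-112,0]
    - [30,0,0,-135,0]
    - [30,0,0,-158,0]
    - [30,0,0,-178,0]
    - [30,0,0,-192,0]
    - [30,0,0,-195,0]

```text
t: 9.82
tool_pos: [0.5087, 0.2529, 0.4617]
eef_rot: [0.002, 0.557, 0.83, 0.002]
wrist_force: [0.3, 0.2, 0.5]
finger_gap: 0.408
gripper_force: 25.1
```

Run:
```python
from h import *
p,K,V=cap('scene')
save('a2',cv2.resize(p[60:210,170:320],(520,520)),1)
plan(rk(.066,-.070),.30,22.1)
```

```text
shift mm [-465.2 -278.1    4.4] turn rad 0.003 psi 22.3 q6 -0.06 t 9.8667
```

View pics/a2.png

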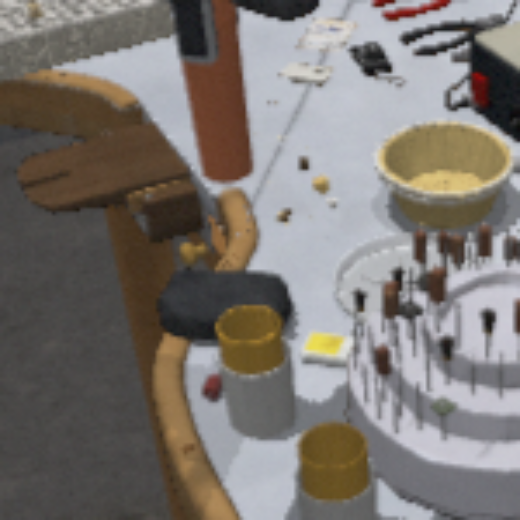

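The copper cup is out and hangs vertically, and the brass and grey cups stay standing.

>>> send_rows:
  moves:
    - [30,-15,-9,0,0]
    - [30,-42,-25,0,0]
    - [30,-72,-43,0,0]
    - [30,-102,-61,0,0]
    - [30,-132,-79,0,0]
    - [30,-162,-97,0,0]
    - [30,-192,-115,0,0]
    - [30,-222,-133,0,0]
    - [30,-252,-151,0,0]
    - [30,-282,-169,0,0]
    - [30,-310,-185,0,0]
    - [30,-335,-200,0,0]

```text
t: 10.87
tool_pos: [0.4497, -0.1347, 0.4557]
eef_rot: [-0.001, 0.557, 0.83, -0.0]
wrist_force: [0.5, -0.8, -0.3]
finger_gap: 0.4
gripper_force: 25.1
```

>>> send_rows:
  moves:
    - [30,-20,-12,0,0]
    - [30,-45,-27,0,0]
    - [30,-70,-42,0,0]
    - [30,-92,-56,0,0]
    - [30,-110,-66,0,0]
    - [30,-122,-74,0,0]
    - [30,-128,-77,0,0]
    - [30,-130,-78,0,0]
    - [30,-130,-78,0,0]

```text
t: 11.62
tool_pos: [0.4277, -0.2829, 0.4565]
eef_rot: [-0.001, 0.557, 0.83, 0.0]
wrist_force: [-0.0, 1.0, -0.7]
finger_gap: 0.403
gripper_force: 25.1
```

Run:
```python
from h import *
plan(rk(.066,-.070),.110,22.1)
p,K,V=cap('scene')
print("medA",rim(p,K,V,(225,140,262,180),"med",.086,.022),"medB",rim(p,K,V,(250,175,285,215),"med",.086,.022))
```

```text
shift mm [ -0.6   0.2 191.5] turn rad 0.003 psi 22.3 q6 -1.12 t 11.6167
medA (array([0.5105, 0.2535]), array([  7,   8,  20,  20, 327], dtype=int32)) medB (array([0.4397, 0.1334]), array([  6,   7,  20,  22, 372], dtype=int32))
```

>>> send_rows:
  moves:
    - [30,-1,0,15,0]
    - [30,-1,0,42,0]
    - [30,-1,0,72,0]
    - [30,-1,0,102,0]
    - [30,-1,0,130,0]
    - [30,-1,0,155,0]
    - [30,-1,0,174,0]
    - [30,-1,0,185,0]
    - [30,-1,0,190,0]
    - [30,-1,0,192,0]
    - [30,-1,0,193,0]
    - [30,-1,0,194,0]

```text
t: 12.67
tool_pos: [0.4287, -0.2841, 0.2653]
eef_rot: [0.001, 0.557, 0.831, -0.0]
wrist_force: [-0.6, 0.0, -0.6]
finger_gap: 0.403
gripper_force: 25.1
```

>>> send_rows:
  moves:
    - [30,0,0,1,0]
    - [30,0,0,2,0]
    - [30,0,0,2,0]

```text
t: 12.92
tool_pos: [0.4283, -0.284, 0.2624]
eef_rot: [0.001, 0.557, 0.83, -0.0]
wrist_force: [-1.4, -0.2, 0.9]
finger_gap: 0.403
gripper_force: 25.2
```

>>> send_rows:
  moves:
    - [30,0,0,1,0]
    - [36,0,0,1,0]
    - [42,0,0,1,0]
    - [50,0,0,1,0]
    - [58,0,0,1,0]
    - [58,0,0,1,0]
    - [60,0,0,-15,0]
    - [60,0,0,-45,0]
    - [60,0,0,-80,0]
    - [60,0,0,-110,0]
    - [60,0,0,-130,0]
    - [60,0,0,-140,0]

```text
t: 13.92
tool_pos: [0.4285, -0.2841, 0.4057]
eef_rot: [0.003, 0.557, 0.83, -0.0]
wrist_force: [-0.4, 0.1, -0.5]
finger_gap: 0.703
gripper_force: 0.0
```

Run:
```python
from h import *
plan([.510,.253],.25,22.1)
p,K,V=cap('scene');save('p1',cv2.resize(p[190:330,350:490],(560,560)),1)
```

```text
shift mm [466.1 279.2  -1. ] turn rad 0.003 psi 22.3 q6 -1.12 t 13.9167
```

View pics/p1.png

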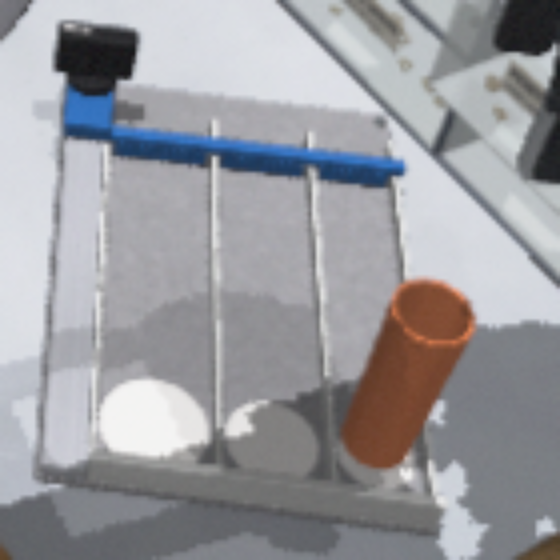

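The copper cup stands in the narrow row, with its foot at about (375,450) and its rim at (433,315). I'll check its lean by projection.

Run:
```python
from h import *
s=np.load('s1.npz');c=rk(.066,-.070)
for z in(.006,.110): print((proj(s['K'],s['V'],[*c,z])-[350,190])*4)
```

```text
[374.19305153 441.17691087]
[433.27335018 311.6068624 ]
```

>>> send_rows:
  moves:
    - [60,20,12,0,0]
    - [60,52,31,0,0]
    - [60,87,52,0,0]
    - [60,122,73,0,0]
    - [60,157,94,0,0]
    - [60,192,115,0,0]
    - [60,227,136,0,0]
    - [60,262,157,0,0]
    - [60,297,178,0,0]
    - [60,332,199,0,0]
    - [60,367,220,0,0]
    - [60,395,237,0,0]

```text
t: 14.97
tool_pos: [0.497, 0.1743, 0.3994]
eef_rot: [-0.001, 0.556, 0.831, -0.001]
wrist_force: [-0.0, -0.1, 0.3]
finger_gap: 0.702
gripper_force: 0.0
```

>>> send_rows:
  moves:
    - [65,25,15,0,0]
    - [65,50,30,10,0]
    - [65,66,39,40,0]
    - [65,71,42,65,0]
    - [65,71,42,80,0]
    - [65,71,42,80,0]

```text
t: 15.47
tool_pos: [0.5073, 0.2531, 0.3144]
eef_rot: [-0.004, 0.557, 0.831, -0.005]
wrist_force: [0.4, -1.2, -1.2]
finger_gap: 0.762
gripper_force: 0.0
```

Run:
```python
from h import *
plan([.510,.253],.082,22.1)
p,K,V=cap('scene')
print("medA",rim(p,K,V,(225,140,262,180),"med",.086,.022),"medB",rim(p,K,V,(250,175,285,215),"med",.086,.022))
```

```text
shift mm [-1.2  3.3 77.4] turn rad 0.004 psi 22.4 q6 -0.06 t 15.4667
medA (array([0.5105, 0.2535]), array([  7,   8,  20,  20, 321], dtype=int32)) medB (array([0.4397, 0.1334]), array([  6,   7,  20,  22, 375], dtype=int32))
```

>>> send_rows:
  moves:
    - [65,-1,1,15,0]
    - [65,-1,2,35,0]
    - [65,-1,2,54,0]
    - [65,-1,2,68,0]
    - [65,-1,2,75,0]
    - [65,-1,2,77,0]
    - [65,-1,2,77,0]
    - [38,-1,2,77,0]
    - [38,-1,2,77,0]
    - [38,-1,2,77,0]
    - [38,-1,2,77,0]
    - [38,-1,2,77,0]
  grip_force: 25

```text
t: 16.52
tool_pos: [0.5123, 0.2532, 0.2464]
eef_rot: [0.001, 0.557, 0.83, 0.001]
wrist_force: [-1.4, -1.2, 6.3]
finger_gap: 0.488
gripper_force: 25.5
```

>>> send_rows:
  moves:
    - [38,0,0,-5,0]
    - [38,0,0,-15,0]
    - [38,0,0,-30,0]
    - [38,0,0,-48,0]
    - [38,0,0,-68,0]
    - [38,0,0,-90,0]
    - [38,0,0,-112,0]
    - [38,0,0,-135,0]
    - [38,0,0,-158,0]
    - [38,0,0,-178,0]
    - [38,0,0,-192,0]
    - [38,0,0,-200,0]

```text
t: 17.52
tool_pos: [0.5118, 0.2531, 0.4476]
eef_rot: [0.001, 0.557, 0.83, 0.001]
wrist_force: [0.5, -0.3, -1.2]
finger_gap: 0.49
gripper_force: 25.7
```

Run:
```python
from h import *
plan(rk(.017,-.072),.28,22.1)
p,K,V=cap('scene');save('m1',cv2.resize(p[60:210,170:320],(400,400)),1)
```

```text
shift mm [-415.1 -282.9   11.7] turn rad 0.003 psi 22.3 q6 -0.06 t 17.5167
```

View pics/m1.png

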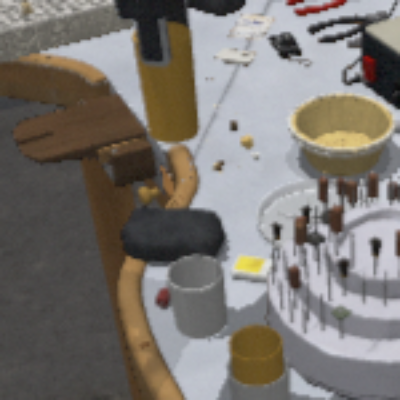

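The brass cup is out (crop (165,80)) and the grey wide cup still stands at (198,295).

>>> send_rows:
  moves:
    - [38,-15,-10,0,0]
    - [38,-41,-28,0,0]
    - [38,-70,-48,0,0]
    - [38,-99,-68,0,0]
    - [38,-128,-88,0,0]
    - [38,-157,-107,0,0]
    - [38,-186,-127,0,0]
    - [38,-215,-146,0,0]
    - [38,-244,-166,0,0]
    - [38,-273,-186,0,0]
    - [38,-300,-204,0,0]
    - [38,-323,-220,0,0]

```text
t: 18.57
tool_pos: [0.4297, -0.131, 0.4432]
eef_rot: [-0.001, 0.558, 0.83, -0.0]
wrist_force: [-0.4, 1.3, -1.1]
finger_gap: 0.488
gripper_force: 25.7
```

>>> send_rows:
  moves:
    - [38,-20,-14,2,0]
    - [38,-44,-30,5,0]
    - [38,-64,-44,8,0]
    - [38,-80,-55,10,0]
    - [38,-89,-61,12,0]
    - [38,-92,-63,12,0]
    - [38,-92,-63,12,0]

```text
t: 19.15
tool_pos: [0.4071, -0.2385, 0.4317]
eef_rot: [-0.001, 0.558, 0.83, 0.0]
wrist_force: [0.7, -0.4, -0.6]
finger_gap: 0.491
gripper_force: 25.7
```

Run:
```python
from h import *
plan(rk(.017,-.072),.0934,22.1)
```

```text
shift mm [ -0.3   0.5 183.3] turn rad 0.002 psi 22.2 q6 -1.08 t 19.15
```

>>> send_rows:
  moves:
    - [38,0,0,15,0]
    - [38,0,0,42,0]
    - [38,0,0,72,0]
    - [38,0,0,102,0]
    - [38,0,0,130,0]
    - [38,0,0,152,0]
    - [38,0,0,168,0]
    - [38,0,0,177,0]
    - [38,0,0,181,0]
    - [38,0,0,182,0]
    - [38,0,0,183,0]
    - [38,0,0,183,0]

```text
t: 20.15
tool_pos: [0.4078, -0.238, 0.2503]
eef_rot: [0.001, 0.557, 0.831, -0.0]
wrist_force: [2.3, -1.4, 0.3]
finger_gap: 0.488
gripper_force: 27.1
```

>>> send_rows:
  moves:
    - [38,0,0,1,0]
    - [38,0,0,2,0]
    - [38,0,0,2,0]
    - [44,0,0,2,0]
    - [50,0,0,2,0]
    - [58,0,0,2,0]
    - [64,0,0,2,0]
    - [64,0,0,-10,0]
    - [64,0,0,-40,0]
    - [64,0,0,-75,0]
    - [64,0,0,-110,0]
    - [64,0,0,-125,0]

```text
t: 21.15
tool_pos: [0.4078, -0.2387, 0.3812]
eef_rot: [0.004, 0.557, 0.83, -0.0]
wrist_force: [0.9, -0.4, 0.2]
finger_gap: 0.749
gripper_force: 0.0
```

```bash
cat >> h.py <<'E'
def wide(img,K,V,g,z=.060,r=.026):
    # nearly horizontal rim: bright inside/outline; use Otsu grey-vs-table by low value & low saturation in a window round guess g
    pass
E
python3 - <<'E'
from h import *
plan([.4395,.132],.25,90)
p,K,V=cap('scene');t,k,v=cap('top')
save('p2',np.hstack([cv2.resize(p[190:330,350:490],(400,400)),cv2.resize(p[130:230,215:315],(400,400))]),1)
print("medB",rim(p,K,V,(250,175,285,215),"med",.086,.022))
c=rk(.017,-.072)
for z in(.006,.088): print((proj(K,V,[*c,z])-[350,190])*400/140)
E
```

```text
shift mm [330.8 170.  -25.5] turn rad -1.182 psi 22.3 q6 -1.08 t 21.15
medB (array([0.4397, 0.1334]), array([  6,   7,  20,  22, 373], dtype=int32))
[193.17239776 307.59584471]
[219.46016776 235.93125841]
```

View pics/p2.png

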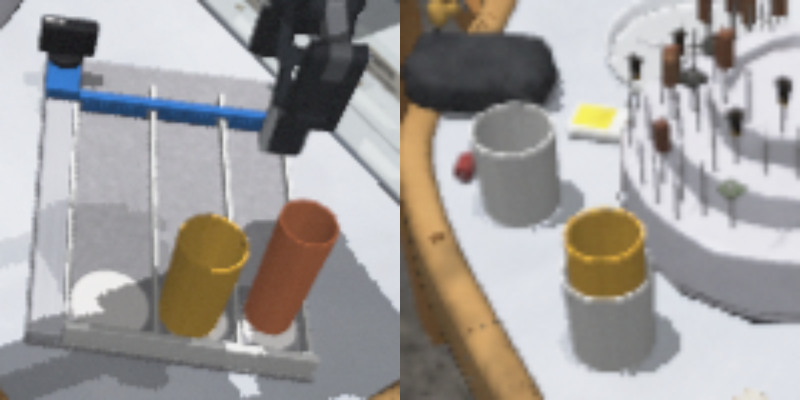

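Brass and copper stand in their rows at (205,275) and (292,265). In the right crop the wide cup stands alone at (514,165), and nest B is at (610,290).

>>> send_rows:
  moves:
    - [65,15,8,-5,-0.1]
    - [65,42,22,-15,-0.2]
    - [65,72,37,-25,-0.3]
    - [65,102,52,-25,-0.4]
    - [65,132,68,-25,-0.5]
    - [65,162,83,-25,-0.6]
    - [65,192,99,-25,-0.7]
    - [65,222,114,-25,-0.8]
    - [65,252,129,-25,-0.9]
    - [65,282,145,-25,-1.0]
    - [65,308,158,-25,-1.1]
    - [65,330,169,-25,-1.18]

```text
t: 22.25
tool_pos: [0.4378, 0.1331, 0.3985]
eef_rot: [-0.001, -0.002, 1.0, 0.0]
wrist_force: [1.5, -0.5, -0.4]
finger_gap: 0.761
gripper_force: 0.0
```

>>> send_rows:
  moves:
    - [65,0,0,0,0]
    - [65,0,0,15,0]
    - [65,0,0,50,0]
    - [65,0,0,80,0]
    - [65,0,0,90,0]
    - [65,0,0,90,0]

```text
t: 22.75
tool_pos: [0.4369, 0.1304, 0.3056]
eef_rot: [-0.004, 0.002, 1.0, -0.001]
wrist_force: [0.4, -0.1, 0.7]
finger_gap: 0.762
gripper_force: 0.0
```

Run:
```python
from h import *
plan([.4388,.132],.086,90)
p,K,V=cap('scene')
print("medB",rim(p,K,V,(250,175,285,215),"med",.086,.022)); print(onz(K,V,243.4,161.6,.06))
```

```text
shift mm [-2.4  1.7 64.5] turn rad -0.003 psi 89.8 q6 -1.44 t 22.75
medB (array([0.437 , 0.1314]), array([  6,   8,  20,  21, 361], dtype=int32))
[0.51033377 0.25367984 0.06      ]
```

>>> send_rows:
  moves:
    - [65,-1,1,12,0]
    - [65,-1,1,30,0]
    - [65,-1,1,46,0]
    - [65,-1,1,58,0]
    - [65,-1,1,64,0]
    - [65,-1,1,66,0]
    - [65,-1,1,66,0]
    - [38,-1,1,66,0]
    - [38,-1,1,66,0]
    - [38,-1,1,66,0]
    - [38,-1,1,66,0]
    - [38,-1,1,66,0]

```text
t: 23.8
tool_pos: [0.4401, 0.1323, 0.2451]
eef_rot: [0.001, 0.001, 1.0, 0.0]
wrist_force: [-0.9, 0.9, 6.1]
finger_gap: 0.503
gripper_force: 25.6
```

>>> send_rows:
  moves:
    - [38,0,0,-5,0]
    - [38,0,0,-15,0]
    - [38,0,0,-30,0]
    - [38,0,0,-48,0]
    - [38,0,0,-68,0]
    - [38,0,0,-90,0]
    - [38,0,0,-112,0]
    - [38,0,0,-135,0]
    - [38,0,0,-158,0]
    - [38,0,0,-178,0]
    - [38,0,0,-192,0]
    - [38,0,0,-200,0]

```text
t: 24.8
tool_pos: [0.4394, 0.1321, 0.4461]
eef_rot: [0.001, 0.001, 1.0, 0.0]
wrist_force: [-0.5, -0.1, -0.7]
finger_gap: 0.503
gripper_force: 25.6
```

Run:
```python
from h import *
plan(rk(.017,.015),.28,22.1)
p,K,V=cap('scene');save('m2',np.hstack([cv2.resize(p[80:230,190:340],(400,400)),cv2.resize(p[190:330,350:490],(400,400))]),1)
```

```text
shift mm [ -49.2 -337.6   11.2] turn rad 1.183 psi 89.9 q6 -1.44 t 24.8
```

View pics/m2.png

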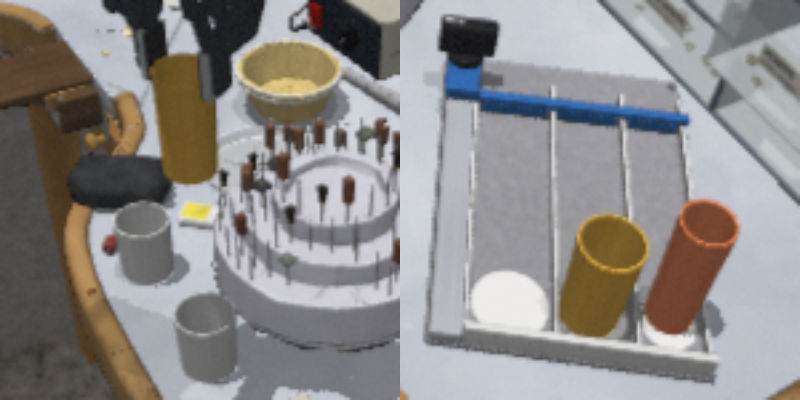

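The second brass cup is held at crop (185,115), both wide cups stand empty at (143,240) and (206,335), and the rack is in order.

>>> send_rows:
  moves:
    - [38,-2,-15,0,0.1]
    - [38,-6,-42,2,0.2]
    - [38,-10,-72,4,0.3]
    - [38,-15,-102,6,0.4]
    - [38,-19,-132,8,0.5]
    - [38,-24,-162,10,0.6]
    - [38,-28,-192,11,0.7]
    - [38,-33,-222,11,0.8]
    - [38,-37,-252,11,0.9]
    - [38,-42,-282,11,1.0]
    - [38,-46,-312,11,1.1]
    - [38,-49,-337,11,1.18]

```text
t: 25.85
tool_pos: [0.4876, -0.2068, 0.4308]
eef_rot: [-0.001, 0.559, 0.829, -0.0]
wrist_force: [0.4, 0.5, -0.3]
finger_gap: 0.504
gripper_force: 25.7
```

>>> send_rows:
  moves:
    - [38,0,0,0,0]
    - [38,0,0,10,0]
    - [38,0,0,30,0]
    - [38,0,0,55,0]
    - [38,0,0,75,0]
    - [38,0,0,85,0]
    - [38,0,0,85,0]
    - [38,0,0,85,0]

```text
t: 26.52
tool_pos: [0.4877, -0.2042, 0.347]
eef_rot: [-0.001, 0.557, 0.831, 0.0]
wrist_force: [0.4, -0.6, -1.3]
finger_gap: 0.502
gripper_force: 25.7
```

Run:
```python
from h import *
plan(rk(.017,.015),.0921,22.1)
```

```text
shift mm [-1.6 -0.1 99.9] turn rad 0.005 psi 22.4 q6 -0.93 t 26.5167
```

>>> send_rows:
  moves:
    - [38,-1,0,12,0]
    - [38,-1,0,30,0]
    - [38,-1,0,52,0]
    - [38,-1,0,72,0]
    - [38,-1,0,87,0]
    - [38,-1,0,94,0]
    - [38,-1,0,97,0]
    - [38,-1,0,99,0]
    - [38,-1,0,100,0]
    - [38,-1,0,100,0]

```text
t: 27.35
tool_pos: [0.4887, -0.2061, 0.2489]
eef_rot: [0.001, 0.557, 0.83, 0.0]
wrist_force: [0.5, 0.3, -1.0]
finger_gap: 0.506
gripper_force: 25.7
```

>>> send_rows:
  moves:
    - [38,0,0,1,0]
    - [38,0,0,2,0]
    - [38,0,0,2,0]
    - [44,0,0,2,0]
    - [50,0,0,2,0]
    - [58,0,0,2,0]
    - [64,0,0,2,0]
    - [64,0,0,-10,0]
    - [64,0,0,-40,0]
    - [64,0,0,-75,0]
    - [64,0,0,-110,0]
    - [64,0,0,-145,0]

```text
t: 28.35
tool_pos: [0.4879, -0.2057, 0.3948]
eef_rot: [-0.0, 0.557, 0.83, -0.0]
wrist_force: [0.5, -0.7, 0.7]
finger_gap: 0.744
gripper_force: 0.0
```

Run:
```python
from h import *
plan([.510,.253],.25,22.1)
p,K,V=cap('scene');np.savez('s2.npz',p=p,K=K,V=V)
b=np.load('s1.npz')['p']
h=cv2.cvtColor(p,cv2.COLOR_RGB2HSV)
# grey wide cups: table is bluish/bright; print cup masks (value below table)
m=cv2.inRange(h,(0,0,90),(179,20,190))
n,l,s,c=cv2.connectedComponentsWithStats(m[140:240,220:290])
for i in range(1,n):
    if s[i,4]>100: print(s[i]+[220,140,0,0,0])
for g in([.510,.2535],[.4388,.132]): print([proj(K,V,[*g,z]).round(1) for z in(0,.06)])
for y in(-.072,.015):
    c=rk(.017,y); print("exp",proj(K,V,[*c,.088]).round(1))
m=cv2.inRange(h,*COL["med"]);n,l,s,c=cv2.connectedComponentsWithStats(m[180:330,350:490])
print([(s[i]+[350,180,0,0,0]).tolist() for i in range(1,n) if s[i,4]>80])
```

```text
shift mm [416.  194.4 -10.2] turn rad 0.003 psi 22.3 q6 -0.93 t 28.35
[ 255  143   35   81 1168]
[276 145  14  40 222]
[225 149  36  39 709]
[array([246. , 180.3]), array([243.4, 161.7])]
[array([269. , 216.2]), array([267.3, 197.4])]
exp [426.8 272.6]
exp [424.5 235.6]
[[406, 227, 31, 81, 1703]]
```

>>> send_rows:
  moves:
    - [64,18,8,0,0]
    - [64,50,23,0,0]
    - [64,85,40,-3,0]
    - [64,120,56,-6,0]
    - [64,155,72,-9,0]
    - [64,190,89,-10,0]
    - [64,225,105,-10,0]
    - [64,260,121,-10,0]
    - [64,295,138,-10,0]
    - [64,330,154,-10,0]
    - [64,365,171,-10,0]
    - [64,393,184,-10,0]

```text
t: 29.4
tool_pos: [0.5089, 0.2301, 0.4033]
eef_rot: [0.0, 0.557, 0.831, 0.0]
wrist_force: [1.0, -0.3, 0.3]
finger_gap: 0.755
gripper_force: 0.0
```

>>> send_rows:
  moves:
    - [75,15,7,10,0]
    - [75,22,10,40,0]
    - [75,23,10,70,0]
    - [75,23,10,85,0]
    - [75,23,10,90,0]
    - [75,23,10,90,0]
    - [75,23,10,90,0]

```text
t: 29.98
tool_pos: [0.5104, 0.2526, 0.3139]
eef_rot: [0.0, 0.557, 0.83, 0.001]
wrist_force: [1.0, -0.2, 0.4]
finger_gap: 0.876
gripper_force: 0.0
```

Run:
```python
from h import *
p,K,V=cap('scene');a=np.load('s1.npz')['p'].astype(int);q=p.astype(int);b=np.load('s2.npz')['p'].astype(int)
for nm,(x0,y0,x1,y1) in(("A",(228,164,262,190)),("B",(252,202,290,228))):
    for c in(b,q): print(nm,np.abs(c-a)[y0:y1,x0:x1].mean().round(1))
h=cv2.cvtColor(p,cv2.COLOR_RGB2HSV)
for r in (168,174): print(h[r,226:264,2].tolist(),h[r,226:264,1].tolist())
plan([.510,.253],.056,22.1)
```

```text
A 20.5
A 15.9
B 21.9
B 33.0
[182, 181, 180, 161, 137, 128, 123, 114, 108, 128, 124, 131, 146, 153, 159, 144, 135, 116, 107, 108, 107, 103, 104, 100, 99, 95, 95, 92, 157, 206, 215, 214, 214, 174, 157, 136, 130, 130] [17, 15, 18, 13, 41, 76, 83, 25, 5, 2, 4, 6, 2, 3, 2, 2, 2, 0, 5, 2, 2, 2, 2, 0, 3, 5, 3, 6, 13, 15, 15, 15, 17, 16, 15, 15, 14, 16]
[182, 183, 147, 105, 86, 73, 75, 92, 116, 114, 112, 111, 111, 111, 107, 107, 105, 106, 104, 106, 104, 103, 101, 99, 100, 99, 98, 96, 101, 105, 122, 127, 130, 129, 129, 128, 130, 129] [17, 17, 12, 34, 53, 108, 78, 17, 7, 7, 5, 0, 0, 0, 2, 5, 2, 2, 7, 5, 2, 2, 8, 3, 3, 3, 3, 8, 10, 15, 17, 16, 18, 16, 14, 12, 16, 18]
shift mm [  0.6  -0.8 103.7] turn rad 0.003 psi 22.3 q6 -0.06 t 30.0333
```

>>> send_rows:
  moves:
    - [75,0,0,15,0]
    - [75,0,0,38,0]
    - [75,0,0,62,0]
    - [75,0,0,84,0]
    - [75,0,0,99,0]
    - [75,0,0,106,0]
    - [75,0,0,108,0]
    - [46,0,0,108,0]
    - [46,0,0,108,0]
    - [46,0,0,108,0]
    - [46,0,0,108,0]
    - [46,0,0,108,0]

```text
t: 31.03
tool_pos: [0.5108, 0.2529, 0.2068]
eef_rot: [0.001, 0.557, 0.83, 0.001]
wrist_force: [-0.7, -0.7, 6.3]
finger_gap: 0.591
gripper_force: 26.0
```

>>> send_rows:
  moves:
    - [46,0,0,-5,0]
    - [46,0,0,-15,0]
    - [46,0,0,-30,0]
    - [46,0,0,-48,0]
    - [46,0,0,-68,0]
    - [46,0,0,-90,0]
    - [46,0,0,-112,0]
    - [46,0,0,-135,0]
    - [46,0,0,-158,0]
    - [46,0,0,-178,0]
    - [46,0,0,-192,0]
    - [46,0,0,-200,0]

```text
t: 32.03
tool_pos: [0.5101, 0.2527, 0.4076]
eef_rot: [0.001, 0.557, 0.83, 0.001]
wrist_force: [1.3, -0.4, -2.0]
finger_gap: 0.588
gripper_force: 26.4
```

Run:
```python
from h import *
p,K,V=cap('scene')
h=cv2.cvtColor(p,cv2.COLOR_RGB2HSV)
for r in (206,212): print(r,h[r,250:292,2].tolist(),h[r,250:292,1].tolist())
plan(rk(-.039,-.072),.25,22.1)
```

```text
206 [149, 125, 122, 122, 121, 122, 100, 96, 99, 100, 104, 101, 103, 108, 107, 111, 111, 108, 104, 104, 100, 101, 102, 101, 102, 97, 98, 96, 135, 191, 206, 204, 204, 205, 204, 204, 205, 203, 203, 205, 192, 190] [19, 18, 19, 19, 15, 19, 5, 3, 5, 3, 7, 5, 0, 5, 5, 5, 7, 2, 2, 2, 3, 3, 3, 0, 3, 5, 3, 5, 11, 16, 20, 20, 18, 20, 19, 18, 19, 19, 19, 19, 17, 16]
212 [122, 125, 125, 125, 125, 126, 112, 96, 95, 101, 100, 102, 102, 103, 101, 103, 106, 102, 104, 102, 102, 103, 103, 100, 100, 99, 97, 97, 93, 115, 122, 119, 122, 122, 121, 119, 121, 121, 123, 124, 121, 120] [19, 18, 14, 16, 18, 18, 23, 5, 5, 8, 0, 3, 3, 2, 3, 2, 7, 3, 2, 3, 3, 7, 7, 3, 5, 3, 8, 5, 3, 13, 15, 15, 19, 19, 17, 17, 17, 17, 19, 19, 17, 17]
shift mm [-359.4 -281.2    2. ] turn rad 0.003 psi 22.3 q6 -0.06 t 32.0833
```

>>> send_rows:
  moves:
    - [46,-13,-10,0,0]
    - [46,-36,-28,0,0]
    - [46,-62,-48,0,0]
    - [46,-88,-69,0,0]
    - [46,-114,-89,0,0]
    - [46,-140,-109,0,0]
    - [46,-166,-130,0,0]
    - [46,-192,-150,0,0]
    - [46,-218,-170,0,0]
    - [46,-244,-191,0,0]
    - [46,-268,-210,0,0]
    - [46,-289,-226,0,0]

```text
t: 33.08
tool_pos: [0.4093, -0.102, 0.4033]
eef_rot: [-0.001, 0.557, 0.83, -0.0]
wrist_force: [0.6, -0.2, -0.6]
finger_gap: 0.586
gripper_force: 26.5
```

>>> send_rows:
  moves:
    - [46,-20,-16,0,0]
    - [46,-40,-31,0,0]
    - [46,-56,-44,10,0]
    - [46,-66,-52,30,0]
    - [46,-70,-55,55,0]
    - [46,-70,-55,80,0]
    - [46,-70,-55,100,0]
    - [46,-70,-55,110,0]
    - [46,-70,-55,112,0]
    - [46,-70,-55,112,0]

```text
t: 33.92
tool_pos: [0.3859, -0.1859, 0.2918]
eef_rot: [-0.001, 0.557, 0.83, 0.0]
wrist_force: [-0.4, 0.3, -0.7]
finger_gap: 0.586
gripper_force: 26.5
```

Run:
```python
from h import *
plan(rk(-.039,-.072),.0578,22.1)
```

```text
shift mm [-0.9  0.3 79. ] turn rad 0.003 psi 22.3 q6 -1.01 t 33.9167
```

>>> send_rows:
  moves:
    - [46,-1,0,12,0]
    - [46,-1,0,30,0]
    - [46,-1,0,48,0]
    - [46,-1,0,62,0]
    - [46,-1,0,71,0]
    - [46,-1,0,75,0]
    - [46,-1,0,77,0]
    - [46,-1,0,78,0]
    - [46,-1,0,79,0]
    - [46,-1,0,79,0]

```text
t: 34.75
tool_pos: [0.3869, -0.1873, 0.2145]
eef_rot: [0.001, 0.557, 0.83, -0.0]
wrist_force: [0.6, 0.2, -0.3]
finger_gap: 0.589
gripper_force: 26.5
```

>>> send_rows:
  moves:
    - [46,0,0,1,0]
    - [46,0,0,2,0]
    - [46,0,0,2,0]
    - [52,0,0,2,0]
    - [58,0,0,2,0]
    - [66,0,0,2,0]
    - [70,0,0,2,0]
    - [70,0,0,-10,0]
    - [70,0,0,-40,0]
    - [70,0,0,-75,0]
    - [70,0,0,-110,0]
    - [70,0,0,-145,0]

```text
t: 35.75
tool_pos: [0.3862, -0.1868, 0.3599]
eef_rot: [-0.0, 0.557, 0.83, 0.0]
wrist_force: [0.9, -1.2, -0.5]
finger_gap: 0.821
gripper_force: 0.0
```

Run:
```python
from h import *
plan([.4390,.1322],.22,90)
```

```text
shift mm [275.1 169.9 -15. ] turn rad -1.182 psi 22.3 q6 -1.01 t 35.75
```

>>> send_rows:
  moves:
    - [75,12,8,-15,-0.1]
    - [75,35,22,-15,-0.2]
    - [75,60,37,-15,-0.3]
    - [75,85,53,-15,-0.4]
    - [75,110,68,-15,-0.5]
    - [75,135,84,-15,-0.6]
    - [75,160,99,-15,-0.7]
    - [75,185,115,-15,-0.8]
    - [75,210,130,-15,-0.9]
    - [75,235,145,-15,-1.0]
    - [75,257,159,-15,-1.1]
    - [75,275,170,-15,-1.18]

```text
t: 36.75
tool_pos: [0.4394, 0.1338, 0.3735]
eef_rot: [-0.0, -0.002, 1.0, 0.0]
wrist_force: [-0.1, -0.2, -0.7]
finger_gap: 0.877
gripper_force: 0.0
```

>>> send_rows:
  moves:
    - [75,0,0,0,0]
    - [75,0,0,15,0]
    - [75,0,0,45,0]
    - [75,0,0,65,0]
    - [75,0,0,70,0]
    - [75,0,0,70,0]

```text
t: 37.25
tool_pos: [0.4387, 0.1314, 0.3016]
eef_rot: [-0.002, 0.001, 1.0, -0.0]
wrist_force: [-0.3, -0.2, -0.7]
finger_gap: 0.877
gripper_force: 0.0
```

Run:
```python
from h import *
plan([.4390,.1322],.052,90)
p,K,V=cap('scene')
save('b1',np.hstack([cv2.resize(p[110:260,200:350],(400,400)),cv2.resize(p[190:330,350:490],(400,400))]),1)
```

```text
shift mm [-0.7  0.9 94.6] turn rad -0.003 psi 89.8 q6 -1.44 t 37.25
```

View pics/b1.png

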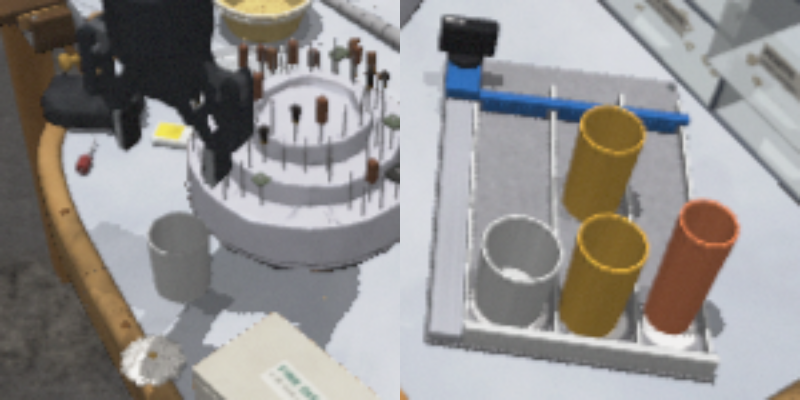

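Four cups stand in their rows. Wide cup B's rim is at left crop (179,233), as expected, so I can grasp it.

>>> send_rows:
  moves:
    - [75,0,1,15,0]
    - [75,0,1,36,0]
    - [75,0,1,58,0]
    - [75,0,1,78,0]
    - [75,0,1,91,0]
    - [75,0,1,97,0]
    - [75,0,1,98,0]
    - [46,0,1,98,0]
    - [46,0,1,98,0]
    - [46,0,1,98,0]
    - [46,0,1,98,0]
    - [46,0,1,98,0]

```text
t: 38.3
tool_pos: [0.4405, 0.133, 0.2077]
eef_rot: [0.002, 0.001, 1.0, 0.0]
wrist_force: [-0.8, 0.4, 5.6]
finger_gap: 0.583
gripper_force: 26.3
```

>>> send_rows:
  moves:
    - [46,0,0,-5,0]
    - [46,0,0,-15,0]
    - [46,0,0,-30,0]
    - [46,0,0,-48,0]
    - [46,0,0,-68,0]
    - [46,0,0,-90,0]
    - [46,0,0,-112,0]
    - [46,0,0,-135,0]
    - [46,0,0,-158,0]
    - [46,0,0,-178,0]
    - [46,0,0,-192,0]
    - [46,0,0,-200,0]

```text
t: 39.3
tool_pos: [0.4395, 0.1329, 0.4087]
eef_rot: [0.002, 0.001, 1.0, 0.0]
wrist_force: [0.2, 0.1, -0.3]
finger_gap: 0.581
gripper_force: 26.3
```

Run:
```python
from h import *
plan(rk(-.039,.018),.24,22.1)
```

```text
shift mm [ -30.8 -285.4   13.7] turn rad 1.183 psi 89.9 q6 -1.44 t 39.3
```

>>> send_rows:
  moves:
    - [46,-2,-14,2,0.1]
    - [46,-5,-38,5,0.2]
    - [46,-8,-64,8,0.3]
    - [46,-11,-90,12,0.4]
    - [46,-14,-116,14,0.5]
    - [46,-17,-142,14,0.6]
    - [46,-19,-168,14,0.7]
    - [46,-22,-194,14,0.8]
    - [46,-25,-220,14,0.9]
    - [46,-27,-245,14,1.0]
    - [46,-30,-268,14,1.1]
    - [46,-31,-285,14,1.18]

```text
t: 40.3
tool_pos: [0.4697, -0.1538, 0.3912]
eef_rot: [-0.001, 0.56, 0.829, -0.0]
wrist_force: [-0.4, -0.9, -1.1]
finger_gap: 0.586
gripper_force: 26.4
```

>>> send_rows:
  moves:
    - [46,0,0,0,0]
    - [46,0,0,10,0]
    - [46,0,0,35,0]
    - [46,0,0,62,0]
    - [46,0,0,85,0]
    - [46,0,0,98,0]
    - [46,0,0,102,0]
    - [46,0,0,102,0]

```text
t: 40.97
tool_pos: [0.4692, -0.1509, 0.2875]
eef_rot: [-0.002, 0.556, 0.831, -0.0]
wrist_force: [0.2, 0.3, -1.4]
finger_gap: 0.586
gripper_force: 26.4
```

Run:
```python
from h import *
plan(rk(-.039,.018),.0587,22.1)
```

```text
shift mm [-2.   0.1 73.8] turn rad 0.005 psi 22.4 q6 -0.85 t 40.9667
```

>>> send_rows:
  moves:
    - [46,-1,0,12,0]
    - [46,-1,0,28,0]
    - [46,-1,0,44,0]
    - [46,-1,0,58,0]
    - [46,-1,0,67,0]
    - [46,-1,0,71,0]
    - [46,-1,0,73,0]
    - [46,-1,0,74,0]
    - [46,-1,0,75,0]
    - [46,-1,0,75,0]

```text
t: 41.8
tool_pos: [0.4708, -0.1533, 0.2155]
eef_rot: [0.001, 0.557, 0.83, 0.0]
wrist_force: [-0.2, 0.4, -0.9]
finger_gap: 0.583
gripper_force: 26.4
```

>>> send_rows:
  moves:
    - [46,0,0,1,0]
    - [46,0,0,1,0]
    - [52,0,0,1,0]
    - [58,0,0,1,0]
    - [66,0,0,1,0]
    - [70,0,0,1,0]
    - [70,0,0,-10,0]
    - [70,0,0,-40,0]
    - [70,0,0,-75,0]
    - [70,0,0,-110,0]
    - [50,0,0,-130,0]
    - [50,0,0,-130,0]

```text
t: 42.8
tool_pos: [0.4718, -0.1538, 0.3523]
eef_rot: [0.006, 0.557, 0.83, 0.001]
wrist_force: [0.8, -1.1, 1.4]
finger_gap: 0.586
gripper_force: 0.0
```

Run:
```python
from h import *
plan(rk(-.081,.125),.063,22.1);plan(rk(-.081,.125),.12,22.1)
p,K,V=cap('scene');np.savez('s3.npz',p=p,K=K,V=V)
h=cv2.cvtColor(p,cv2.COLOR_RGB2GRAY)
k=rk(-.081,.125);u,v=proj(K,V,[*k,.053]).round().astype(int);print(u,v)
m=(h[v-20:v+20,u-20:u+20]<45).astype(np.uint8);n,l,s,c=cv2.connectedComponentsWithStats(m);i=1+s[1:,4].argmax();print(s[i]+[u-20,v-20,0,0,0])
```

```text
shift mm [ 44.7 104.7 134.7] turn rad 0.003 psi 22.3 q6 -0.85 t 42.8
shift mm [ 44.2 105.1  77.7] turn rad 0.003 psi 22.3 q6 -0.85 t 42.8
374 203
[364 197  20  17 220]
```

>>> send_rows:
  moves:
    - [50,12,28,0,0]
    - [50,25,60,0,0]
    - [50,38,90,5,0]
    - [50,44,105,20,0]
    - [50,44,106,45,0]
    - [50,44,106,68,0]
    - [50,44,106,78,0]
    - [50,44,106,78,0]
    - [50,44,106,78,0]

```text
t: 43.6
tool_pos: [0.5513, -0.0723, 0.2659]
eef_rot: [-0.001, 0.557, 0.83, -0.0]
wrist_force: [0.5, 0.1, 1.0]
finger_gap: 0.584
gripper_force: 0.0
```

Run:
```python
from h import *
plan(rk(-.081,.126),.061,22.1)
p,K,V=cap('scene')
b=np.load('s3.npz')['p']
save('f1',np.hstack([cv2.resize(p[160:310,340:490],(400,400)),cv2.resize(b[190:330,350:490],(400,400))]),1)
```

```text
shift mm [-1.8  2.3 49.9] turn rad 0.003 psi 22.3 q6 -0.65 t 43.6
```

View pics/f1.png

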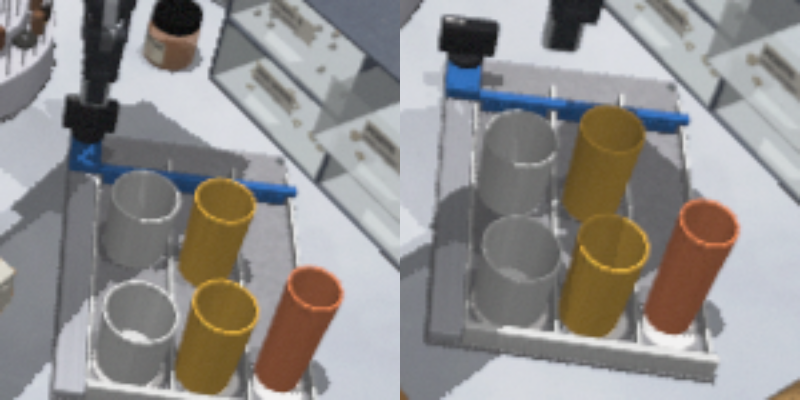

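All five cups stand in their rows and the gripper is over the knob at left crop (90,105). I'm going down to grip it.

>>> send_rows:
  moves:
    - [50,-1,2,10,0]
    - [50,-1,2,25,0]
    - [50,-1,2,38,0]
    - [50,-1,2,46,0]
    - [50,-1,2,50,0]
    - [50,-1,2,50,0]
    - [10,-1,2,50,0]
    - [10,-1,2,50,0]
    - [10,-1,2,50,0]
    - [10,-1,2,50,0]
    - [10,-1,2,50,0]
    - [10,-1,2,50,0]
  grip_force: 40

```text
t: 44.65
tool_pos: [0.5543, -0.0725, 0.2177]
eef_rot: [0.0, 0.557, 0.83, -0.0]
wrist_force: [-2.5, -0.8, 6.0]
finger_gap: 0.157
gripper_force: 41.3
```

>>> send_rows:
  moves:
    - [8,0,-4,0,0]
    - [8,0,-9,0,0]
    - [8,0,-14,0,0]
    - [8,0,-19,0,0]
    - [8,0,-24,0,0]
    - [8,0,-29,0,0]
    - [8,0,-34,0,0]
    - [8,0,-38,0,0]
    - [8,0,-40,0,0]
    - [8,0,-40,0,0]
    - [8,0,-40,0,0]

```text
t: 45.57
tool_pos: [0.517, -0.0878, 0.2177]
eef_rot: [0.001, 0.557, 0.83, 0.0]
wrist_force: [-0.4, 2.3, 6.9]
finger_gap: 0.156
gripper_force: 41.5
```

```bash
cat >> h.py <<'E'
def fence():
    p,K,V=cap('scene'); h=cv2.cvtColor(p,cv2.COLOR_RGB2HSV)
    m=cv2.inRange(h,(100,150,60),(125,255,255)); m[:,:350]=0; ys,xs=np.nonzero(m)
    P=np.array([inrk(onz(K,V,x,y,.024)[:2]) for x,y in zip(xs,ys)]); P=P[P[:,0]>.045]; return P[:,1].max(),P[:,1].min(),len(P)
E
python3 - <<'E'
from h import *
print(fence()); s=ctrl.state(); print(inrk(s['tool_pos'][:2]),s['wrist_force'])
E
```

```text
(np.float64(0.057944167173043834), np.float64(0.04113280945774257), 102)
[-0.08127671  0.08609996] [-5.03634129e-03  4.81776017e-01  6.46873386e+00]
```

>>> send_rows:
  moves:
    - [8,0,-2,0,0]
    - [8,0,-4,0,0]
    - [8,0,-6,0,0]
    - [8,0,-6,0,0]
    - [8,0,-6,0,0]

```text
t: 46.03
tool_pos: [0.5116, -0.09, 0.2176]
eef_rot: [0.001, 0.557, 0.83, 0.0]
wrist_force: [0.4, 1.4, 6.1]
finger_gap: 0.155
gripper_force: 41.5
```

>>> send_rows:
  moves:
    - [8,0,0,0,0.12]
    - [8,0,0,0,0.24]
    - [8,0,0,0,0.36]
    - [8,0,0,0,0.48]
    - [8,0,0,0,0.6]
    - [8,0,0,0,0.72]
    - [8,0,0,0,0.84]
    - [8,0,0,0,0.96]
    - [8,0,0,0,1.08]
    - [8,0,0,0,1.2]
    - [8,0,0,0,1.32]
    - [8,0,0,0,1.42]

```text
t: 47.03
tool_pos: [0.5117, -0.0902, 0.218]
eef_rot: [0.001, 0.964, 0.264, 0.001]
wrist_force: [-0.1, 1.8, 8.7]
finger_gap: 0.151
gripper_force: 41.8
```

Run:
```python
from h import *
print(fence()); s=ctrl.state(); print(inrk(s['tool_pos'][:2]),s['wrist_force'],s['moment'],s['q'][5]);plan(s['tool_pos'][:2],.06,-61)
```

```text
(np.float64(0.05237369299493508), np.float64(0.035408683237211296), 108)
[-0.08107465  0.08032016] [0.27807688 0.49653231 8.45633183] [0.15981112 0.00039143 0.02679294] 0.7218630352271367
shift mm [-0.  -0.   3.1] turn rad 0.025 psi -59.6 q6 0.72 t 47.0833
```

>>> send_rows:
  moves:
    - [8,0,0,0,0.04]
    - [8,0,0,0,0.04]
    - [40,0,0,0,0.04]
    - [40,0,0,0,0.04]
    - [40,0,0,0,0.04]
    - [40,0,0,-10,0.04]
    - [40,0,0,-35,0.04]
    - [40,0,0,-70,0.04]
    - [40,0,0,-105,0.04]
    - [40,0,0,-140,0.04]
    - [40,0,0,-180,0.04]
    - [40,0,0,-200,0.04]

```text
t: 48.08
tool_pos: [0.5116, -0.0899, 0.4228]
eef_rot: [0.002, 0.969, 0.247, 0.003]
wrist_force: [1.6, 0.5, 1.0]
finger_gap: 0.469
gripper_force: 0.0
```

>>> send_rows:
  moves:
    - [60,0,0,0,0]
    - [60,-15,30,-5,0]
    - [60,-30,60,-10,0]
    - [60,-50,95,-10,0]
    - [60,-70,130,-10,0]
    - [60,-90,165,-10,0]
    - [60,-100,185,-10,0]
    - [60,-100,185,-10,0]

```text
t: 48.75
tool_pos: [0.5114, -0.304, 0.4253]
eef_rot: [-0.0, 0.97, 0.245, -0.001]
wrist_force: [-0.3, 0.6, 0.9]
finger_gap: 0.703
gripper_force: 0.0
```

Run:
```python
from h import *
print(fence()); s=ctrl.state();print(s['tool_pos'])
p,K,V=cap('scene');g=cv2.cvtColor(p,cv2.COLOR_RGB2GRAY);h=cv2.cvtColor(p,cv2.COLOR_RGB2HSV)
k=rk(-.081,.080);u,v=proj(K,V,[*k,.053]).round().astype(int)
m=(g[v-22:v+22,u-22:u+22]<45).astype(np.uint8);n,l,st,c=cv2.connectedComponentsWithStats(m);i=1+st[1:,4].argmax()
print("knob bbox",st[i]+[u-22,v-22,0,0,0])
# expected bar top corners footprint at angle th
for th in(1.1,1.43):
    a=YAW-th;d=np.array([np.cos(a),np.sin(a)]);e=np.array([-d[1],d[0]])
    P=np.array([proj(K,V,[*(k+i*.022*d+j*.007*e),z]) for i in(-1,1) for j in(-1,1) for z in(.038,.068)]);print(th,P.min(0).round(1),P.max(0).round(1))
for nm,cc in(("slim",[(.066,-.070,.110)]),("med",[(.017,-.072,.088),(.017,.015,.088)])):
    M=cv2.inRange(h,*COL[nm])
    for x,y,z in cc:
        w=[proj(K,V,[*rk(x,y),q]) for q in(.03,z-.006)]; print(nm,y,[int(M[int(b),int(a)]) for a,b in w])
```

```text
(np.float64(0.05237369299493508), np.float64(0.035408683237211296), 107)
[ 0.51165666 -0.30203353  0.42522042]
knob bbox [366 208  12  23 177]
1.1 [365. 205.] [381.3 230.5]
1.43 [368.  205.3] [378.2 230.2]
slim -0.07 [255, 255]
med -0.072 [255, 255]
med 0.015 [255, 255]
```

```bash
python3 -c "
from rig import ctrl
print(ctrl.sign_off())"
```

```text
the job is handed in; nothing more can be done
None
```

I handed the job in with all five cups upright in their rows, the fence about 4 mm short of the nearest wide cup (an estimate, inside the 12 mm limit), and the knob turned to about 1.4 rad. The sign-off gave no verdict.

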